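Load a housing in the traversing inspection fixture and wind the jaw snug

ROBOT

A 7-joint arm with a two-finger parallel gripper is mounted at the origin on the work surface. World frame = base frame: x ahead of the robot, y to its left, z up, the work surface at z = 0. Lengths are in m, angles in rad, forces in N, time in s.
With the tool pointing down it reaches from about 0.4 to 0.875 m from the base axis. Payload 6.5 kg.
Tool frame: the origin (TCP) lies midway between the tips of the shut fingers; the grasp point (between the pads) lies 19 mm behind it; z points along the fingers, y is the line along which they close (so a half turn about z gives the same grasp; the last joint's range is limited). The gripper opens to 88 mm and grips with 3 to 60 N. Pads are 18 mm wide; open, the fingers measure 123 mm over their backs; the gripper's body (75 mm by 187 mm) begins 45 mm behind the grasp point.
Start: joints at [-1.3, 0.536, -0.004, 1.538, 0.003, 1.067, -0.071], TCP at [0.215, 0.613, 0.239] pointing down, gripper open.
Joint ranges: [-2.7, 2.7], [-0.37, 2.16], [-1.27, 1.26], [0.24, 2.4], [-1.31, 4.45], [0.19, 1.91], [-2.76, 2.76]. Speed limits (rad/s): [2.39, 2.39, 3.14, 3.14, 3.14, 3.14, 3.14].

INTERFACE

Orientations are given as a unit quaternion [w, x, y, z].
In Python, from bench import r gives the robot as it stands. The module is installed in compiled form; this text tells all that it offers.
- The arm moves only by the shell command python3 -m creep 'ROWS' [FORCE]. ROWS is a JSON list that holds a single list of rows (three levels of brackets), with 1 to 10 rows, each of 5 numbers: the finger opening in m, then dx, dy, dz in shares of 0.5 m (1.0 is 0.5 m), then a turn about the tool's z in fractions of the full range, 1 being 2 pi rad; each row shifts and turns the commanded pose from where the row before left it, along the tool's axes as they then stand; what a row does not reach is not made up. A row lasts 1/12 s, in which the tool goes at most 0.0417 m and 0.125 rad, less where a joint would pass 70% of its speed; a pose out of reach is approached as far as the arm can. The fingers move at their own pace and stop on an object; FORCE is the grip in N (left out, the last holds). Time passes only in rows, so rows that do not move let the fingers close. It prints the time, the measured TCP pose, the force, the opening and the grip force at its end. A shift or turn number past 1, either way, is cut back to 1. Input that does not fit is refused with a message, and nothing moves.
- r.state(): the state, without advancing time (a new reading comes with each control period).
- r.read_camera(name): name is "side" or "top" or "wrist"; returns (picture, depth): 400x640x3 uint8, red, green, blue; 400x640 float32, m along the optical axis (not along the pixel's ray), 0 where there is no reading.
- r.camera_info(name): a dict with "intrinsics" (3x3 intrinsics, pixels), "R" (3x3) and "t" (3): a world point X has camera coordinates R X + t; the wrist camera has in their place "mount" (4x4, takes a point from camera to tool coordinates, whose origin is the TCP and whose axes are the flange's). Camera axes: x right, y down, z forward; pixel columns grow to the right and rows downward; lengths in m; the calibration is good to about 2 mm. A picture is of the moment at which its call begins: read the wrist's pose just before it. camera_info takes no time and is no camera call.
- r.hand_in(): hands the job in; it is judged then, once.
Trained networks look in the newest picture that a camera, given by its name, has taken for a name from the list of things; names that differ only in an ending like _2 or _b are one class to them, and where a whole thing is asked for, a point or a joint stands for the part that bears it (a point fixed in the world has none). Each returns a list of dicts, best first, with "score" (0 to 1); they miss things now and then, are a little off and sometimes report something else, mostly with a low value. They report only what shows in the picture. A call takes as long as a camera call. They do not tell look-alikes from the thing itself.
- r.boxes_of(name, camera): "extent" ([left, top, right, bottom] in pixels, round what is visible of it).
The state is a dict: "time": time; "joint_pos": joint angles; "joint_velocities": joint speeds; "effort": joint torques, N m; "eef_pos": TCP position; "orientation": TCP orientation; "contact_force": force on the tool from outside, world axes, zero at the start; "moment": the same for the moment, N m; "grip_width": finger opening in m; "grip_force": force on a finger pad.
Only numpy, scipy, OpenCV 4.12 (cv2) and the standard library are available. Lean on these libraries where they do the work, as an engineer would, in place of code of your own. Each camera call takes 0.05 s, during which the arm holds its last target. There are 200 camera calls.

TASK

Take the metal housing out of the white tray, stand it upright on the fixture's bed between the stop and the jaw, long side along the travel, and let go of it. Then wind the knob on the carriage clockwise, following it as the carriage travels, until the jaw has pushed the housing against the stop and holds it snug: the spring pad should press with about 10 newtons, clearly gripping but well short of bottoming at 24 newtons. Leave it held there and leave the other things on the bench where they are.

Things in the scene. Friction and masses are not known exactly. Their poses are not given: they have to be found in the camera images.
- housing: loose aluminium camera-module housing, a block 36 mm (its x) by 50 mm (its y) by 40 mm tall, with a dark round lens boss 24 mm across and 6 mm high on top; about 0.18 kg; origin at the centre of its underside, z up
- tray: fixed shallow white tray, 170 x 170 mm, walls 12 mm high, floor 4 mm thick, holding the housing; origin at the centre of its underside
- fixture: fixed fixture: flat aluminium bed 90 mm wide (its x) and 260 mm long (its y, -100 to +160 mm); bed top 12 mm above this origin. A steel stop block (60 wide, 20 thick, 40 mm high) stands across the bed, its face looking to +y somewhere between y = -26 and -13 mm: set differently each time, not measured, to be felt. Stop, pad and knob are centred on x = 0
- nest (a point): point on the bed top, at x = 0, y = +21 mm of the fixture, axes as the fixture's: the middle of the open space between stop and jaw, where the housing's underside goes, its 50 mm side along y. A housing set here clears the pad by 9 mm (the pad face starts at y = +55 mm of the fixture) and the stop by 9 to 22 mm
- carriage: grey carriage on the bed, 76 mm wide, 34 mm high; travels in the fixture's -y direction. It carries the knob and, on its -y side, the jaw: a black spring pad 50 mm wide, 32 mm high, its face 50 mm from the knob axis. The pad yields 1 mm per 6 N and bottoms after 4 mm (24 N). Origin on the knob axis at the bed top; axes as the fixture's
- knob_grip (a point): middle of the knob's black bar grip, on the knob's vertical axis, 68 mm above the fixture's underside; turns with the knob. The bar is 44 mm long (this x), 14 mm thick (this y), 28 mm high; its top is 12 mm above this point. Its round skirt, 48 mm across, has its top 16 mm below this point
- knob (a joint): knob angle, rad: 0 at the start, grows clockwise seen from above, up to 4. Each rad moves carriage and knob 12 mm in the fixture's -y. Turning takes 0.30 N m when free and 0.012 N m more per newton on the pad (pushing along the travel helps by 0.012 N m per newton); the knob stays where left, and at rest its friction can shift the reading by a steady offset. The pad is loaded after 1.5 to 2.6 rad
- bottle: loose white plastic bottle, 44 mm across, 110 mm high, a bystander; origin at the centre of its underside
- pen_cup: loose black cup, 72 mm across, 90 mm high, a bystander; origin at the centre of its underside
- screwdriver: loose screwdriver, 160 mm long, lying along its x, a bystander
Things that resemble listed ones, but are neither listed nor needed, are in the scene too. Of the things that look like the housing, the largest one is meant.

How it is judged:
On the way, in this order (a step that is already met when the one before it is completed fails the run):
1. the housing stands released on the bed between stop and jaw (z of housing in the frame of fixture between 0.009 and 0.015 m and x of housing in the frame of fixture between -0.012 and 0.012 m and y of housing in the frame of carriage between -0.12 and -0.07 m and angle between housing's own z axis and vertical below 0.1 rad and contact force between the fingers and housing below 0.05 N), for 0.2 s.
2. the pad holds the housing with 5 to 17 N (contact force between carriage and housing between 5 and 17 N), for 0.2 s.
At the end, for the whole second after the job is handed in: The housing stands upright and square on the bed (within 0.08 rad), within 12 mm of the bed's centre line, at rest between the stop and the pad, and the pad presses on it with 5 to 17 N (all of step 2 and z of housing in the frame of fixture between 0.009 and 0.015 m and x of housing in the frame of fixture between -0.012 and 0.012 m and angle between housing's own z axis and vertical below 0.08 rad and angle between the y axis of housing and the y axis of fixture, either way round below 0.08 rad and linear speed of housing below 0.005 m/s); the robot touches nothing.
It fails at once if the pad is driven into the housing with more than 22 N (contact force between carriage and housing above 22 N).
It fails at once if the bottle is moved by more than 20 mm (distance of bottle from where it was at the start of the episode above 0.02 m).
It fails at once if the pen cup is moved by more than 20 mm (distance of pen_cup from where it was at the start of the episode above 0.02 m).
It fails at once if the screwdriver is moved by more than 20 mm (distance of screwdriver from where it was at the start of the episode above 0.02 m).
It also fails if it takes over 70 s, if anything falls off the work surface, if the arm or the gripper's body presses on something with over 40 N, if the wrist force passes 120 N, or if a joint passes its speed limit or range.

## Working session

There is one attempt and no reset: what is moved stays moved. The work goes in short steps, Python scripts to look and compute and a shell command to move; the robot and the scene stay as the last step left them, time stands still between calls to the robot, and variables do not carry over. Pictures are saved under pics/ and viewed, at most 10 in all, crops included, and the job is handed in when it is done.

```bash
mkdir -p pics; cat > h.py <<'E'
import numpy as np, cv2
from bench import r
from scipy.spatial.transform import Rotation as Ro
def cam(n):
    s=r.state(); p,d=r.read_camera(n); i=r.camera_info(n); K=np.array(i["intrinsics"])
    if n=="wrist":
        q=s["orientation"]; T=np.eye(4); T[:3,:3]=Ro.from_quat([q[1],q[2],q[3],q[0]]).as_matrix(); T[:3,3]=s["eef_pos"]
        M=T@np.array(i["mount"]); R,t=M[:3,:3],M[:3,3]
    else:
        R=np.array(i["R"]).T; t=-R@np.array(i["t"])
    v,u=np.mgrid[:d.shape[0],:d.shape[1]]
    P=np.stack([(u-K[0,2])/K[0,0]*d,(v-K[1,2])/K[1,1]*d,d],-1)@R.T+t
    P[d==0]=np.nan
    return p,d,P
def save(n,p): cv2.imwrite("pics/"+n+".png",cv2.cvtColor(p,cv2.COLOR_RGB2BGR))
E
python3 - <<'E'
from h import *
s=r.state(); print(s["time"],s["eef_pos"],s["orientation"])
for n in("top","side"):
    p,d,P=cam(n); save(n+"0",p); np.save(n+".npy",P)
    print(n,(-np.array(r.camera_info(n)["R"]).T@np.array(r.camera_info(n)["t"])).round(3))
    for o in("housing","tray","fixture","carriage","knob_grip","bottle","pen_cup","screwdriver"):
        for b in r.boxes_of(o,n)[:3]:
            e=b["extent"]; c=P[int((e[1]+e[3])/2),int((e[0]+e[2])/2)]
            print(o,round(b["score"],2),np.round(e).astype(int),c.round(3))
E
```

```text
0.0 [0.21462468 0.61287101 0.23780937] [-7.51319700e-05  1.67563015e-01  9.85860957e-01 -8.96632770e-04]
top [ 0.363 -0.084  0.954]
housing 0.76 [318 228 336 244] [ 0.487 -0.091  0.029]
housing 0.74 [377 230 407 256] [ 0.497 -0.228  0.048]
housing 0.62 [380 301 402 324] [ 0.353 -0.256  0.023]
fixture 0.77 [172 159 287 232] [0.536 0.146 0.01 ]
carriage 0.59 [174 157 218 204] [0.547 0.218 0.052]
knob_grip 0.94 [182 167 205 189] [0.549 0.218 0.07 ]
bottle 0.73 [352 127 371 155] [ 0.7   -0.124  0.08 ]
pen_cup 0.61 [439 319 487 360] [ 0.327 -0.421  0.001]
screwdriver 0.6 [287  89 302 153] [0.738 0.037 0.019]
side [ 0.295 -0.693  0.686]
housing 0.74 [271 278 287 297] [ 0.359 -0.271  0.025]
housing 0.64 [323 243 349 270] [ 0.489 -0.249  0.045]
housing 0.53 [306 208 318 224] [ 0.483 -0.104  0.027]
tray 0.57 [290 222 397 311] [ 0.505 -0.258  0.014]
fixture 0.9 [278 120 327 188] [0.538 0.149 0.014]
fixture 0.75 [354 152 406 168] [0.738 0.041 0.022]
carriage 0.96 [286 118 314 150] [0.549 0.201 0.052]
knob_grip 0.73 [288 120 304 135] [0.539 0.218 0.064]
bottle 0.96 [392 170 411 211] [ 0.701 -0.136  0.072]
pen_cup 0.58 [256 315 302 376] [ 0.328 -0.376  0.003]
screwdriver 0.53 [356 151 407 170] [0.74  0.039 0.023]
```

```bash
python3 - <<'E'
from h import *
p=cv2.imread("pics/top0.png"); cv2.imwrite("pics/topcrop.png",cv2.resize(p[80:370,160:500],None,fx=2.0,fy=2.0,interpolation=cv2.INTER_CUBIC))
P=np.load("top.npy")
def rect(m,l):
    q=P[m][:,:2].astype(np.float32); (c,s,a)=cv2.minAreaRect(q*1000)
    b=cv2.boxPoints((c,s,a)); e=max((b[1]-b[0],b[2]-b[1]),key=np.linalg.norm)
    print(l,len(q),"c",np.round(c,1),"size",np.round(s,1),"long dir deg",np.degrees(np.arctan2(e[1],e[0])).round(1),"z",np.nanmedian(P[m][:,2]).round(4))
Z=P[...,2];X=P[...,0];Y=P[...,1]
R=lambda x,y,w:(abs(X-x)<w)&(abs(Y-y)<w)
rect(R(.497,-.228,.05)&(Z>.03),"housing all"); rect(R(.497,-.228,.05)&(Z>.046),"boss");rect(R(.497,-.228,.05)&(Z>.038)&(Z<.046),"top")
rect(R(.487,-.091,.04)&(Z>.015),"lk1");rect(R(.353,-.256,.04)&(Z>.015),"lk2")
rect(R(.549,.218,.05)&(Z>.072),"bar");rect(R(.53,.15,.2)&(Z>.006)&(Z<.016)&(Y>0.03)&(X<.68),"bed");rect(R(.53,.15,.12)&(Z>.041)&(Z<.056)&(Y>.17),"car");rect(R(.53,.12,.07)&(Z>.046)&(Z<.056)&(Y<.16),"stop")
E
```

```text
housing all 398 c [ 497. -232.] size [35.9 50.3] long dir deg -36.4 z 0.0425
boss 92 c [ 498.  -232.3] size [24.1 22. ] long dir deg 4.3 z 0.0486
top 290 c [ 496.8 -231.9] size [35.9 49.6] long dir deg -36.1 z 0.0418
lk1 173 c [488.3 -89.9] size [33.1 24.1] long dir deg 44.0 z 0.0252
lk2 190 c [ 356.2 -262.5] size [33.7 24.1] long dir deg 78.2 z 0.0251
bar 144 c [548.7 224.2] size [15.  43.6] long dir deg -8.7 z 0.0778
bed 2804 c [589.3 142.8] size [258.9 208.8] long dir deg 80.7 z 0.0099
car 977 c [548.  216.9] size [86.2 76. ] long dir deg 80.3 z 0.0445
stop 253 c [526.5  88.8] size [20.5 60.1] long dir deg -9.9 z 0.05
```

View pics/topcrop.png

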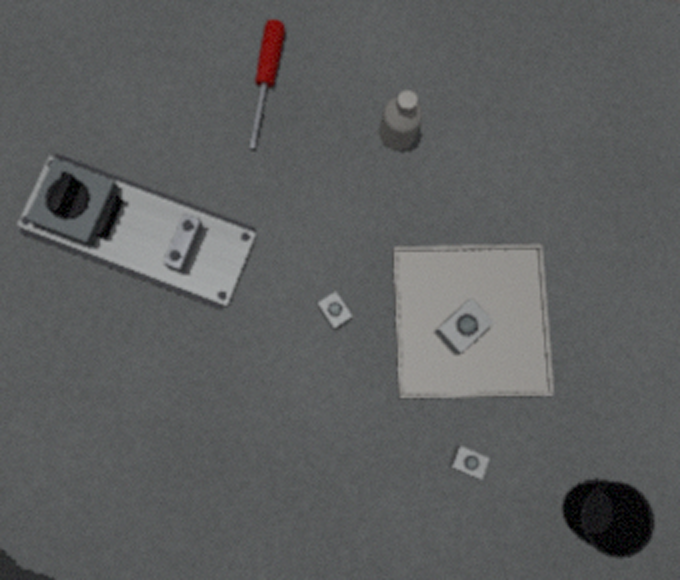

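Look-alikes in the top picture: small blocks at about (327,236) and (391,312), 24x33x25 mm each, and the block in the tray at (393,243), measured 36x50 mm with its top at 42 mm plus boss. The tray block is the largest and matches the description; the enlarged crop shows it at (467,325). The fixture is at left, with the knob at crop (68,197).

Units first: shifts go in shares of 0.5 m and turns go in shares of 2 pi rad. So -0.035 m / 0.5 = -0.07, -0.0195 m / 0.5 = -0.039.

```bash
python3 -m creep '[[[0.088, -0.07, -0.039, 0, 0], [0.088, -0.07, -0.039, 0, 0], [0.088, -0.07, -0.039, 0, 0], [0.088, -0.07, -0.039, 0, 0], [0.088, -0.07, -0.039, 0, 0], [0.088, -0.07, -0.039, 0, 0], [0.088, -0.07, -0.039, 0, 0], [0.088, -0.07, -0.039, 0, 0], [0.088, -0.07, -0.039, 0, 0]]]'
python3 -m creep '[[[0.088, -0.03, -0.07, 0, 0], [0.088, -0.03, -0.07, 0, 0], [0.088, -0.03, -0.07, 0, 0], [0.088, -0.03, -0.07, 0, 0], [0.088, -0.03, -0.07, 0, 0], [0.088, -0.03, -0.07, 0, 0], [0.088, -0.03, -0.07, 0, 0], [0.088, -0.03, -0.07, 0, 0], [0.088, -0.03, -0.07, 0, 0], [0.088, -0.03, -0.07, 0, 0]]]'
cat >> h.py <<'E'
def goto(x,y,z,ang):
    "print tool-axis shift (and turn) from measured pose to the target; ang = world angle (deg) of tool y"
    s=r.state(); q=s["orientation"]; M=Ro.from_quat([q[1],q[2],q[3],q[0]]).as_matrix()
    a=np.degrees(np.arctan2(M[1,1],M[0,1]))
    w=(a-ang+90)%180-90
    print("t",round(s["time"],2),"tcp",np.round(s["eef_pos"],4),"yang",a.round(2),"shift",((np.array([x,y,z])-s["eef_pos"])@M).round(4),"turn",np.radians(w).round(4),"F",np.round(s["contact_force"],1))
E
python3 -c "
from h import *
goto(.4968,-.2321,.238,53.8)"
```

```text
time: 1.65
eef_pos: [0.4552, 0.3422, 0.239]
orientation: [0.0, 0.168, 0.986, 0.0]
contact_force: [1.5, 0.2, -0.4]
grip_width: 0.0881
grip_force: 0.0
time: 2.48
eef_pos: [0.48, -0.038, 0.2391]
orientation: [0.0, 0.167, 0.986, 0.0]
contact_force: [0.4, -0.1, -0.6]
grip_width: 0.0884
grip_force: 0.0
t 2.48 tcp [ 0.48   -0.038   0.2391] yang 70.72 shift [-0.08   -0.1777  0.0011] turn 0.2952 F [ 0.4 -0.1 -0.6]
```

Scaled: -0.0355 m / 0.5 = -0.071, -0.016 m / 0.5 = -0.032, 0.0984 rad / 6.2832 = 0.0157.

```bash
python3 -m creep '[[[0.088, -0.032, -0.071, 0.01, 0], [0.088, -0.032, -0.071, 0.02, 0], [0.088, -0.032, -0.071, 0.02, 0], [0.088, -0.032, -0.071, 0.02, 0], [0.088, -0.032, -0.071, 0.02, 0], [0.088, 0, 0, 0, 0.0157], [0.088, 0, 0, 0, 0.0157], [0.088, 0, 0, 0, 0.0157], [0.088, 0, 0, 0, 0]]]'
python3 - <<'E'
from h import *
goto(.4968,-.2321,.030,53.8)
p,d,P=cam("wrist"); save("w1",p)
Z=P[...,2]; m=(np.hypot(P[...,0]-.497,P[...,1]+.232)<.06)
for l,k in(("top",m&(Z>.037)&(Z<.0465)),("boss",m&(Z>.0475)&(Z<.055)),("all",m&(Z>.03)&(Z<.055))):
    q=P[k]; c,s,a=cv2.minAreaRect((q[:,:2]*1000).astype(np.float32)); b=cv2.boxPoints((c,s,a)); e=max((b[1]-b[0],b[2]-b[1]),key=np.linalg.norm)
    print(l,len(q),np.round(c,1),np.round(s,1),np.degrees(np.arctan2(e[1],e[0])).round(1),np.median(q[:,2]).round(4))
E
```

```text
time: 3.23
eef_pos: [0.4969, -0.2303, 0.1936]
orientation: [-0.0, 0.313, 0.95, -0.0]
contact_force: [0.0, -0.8, 0.5]
grip_width: 0.088
grip_force: 0.0
t 3.23 tcp [ 0.4969 -0.2303  0.1936] yang 53.57 shift [-0.001  -0.0015  0.1636] turn -0.004 F [ 0.  -0.8  0.5]
top 1232 [ 497.2 -230.9] [35.2 49.7] -37.2 0.044
boss 423 [ 497.1 -231.1] [23.1 22.7] 9.4 0.0502
all 1691 [ 497.1 -230.9] [35.4 49.8] -36.6 0.0442
```

View pics/w1.png

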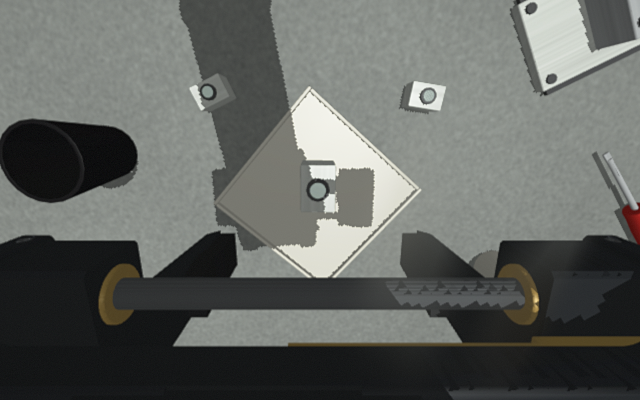

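The wrist picture shows the housing at (318,190) in the tray, square to the fingers; the small blocks are at (210,92) and (425,95). Descending.

Scaled: 0.04 m / 0.5 = 0.08, 0.022 m / 0.5 = 0.044.

```bash
python3 -m creep '[[[0.088, 0, 0, 0.08, 0], [0.088, 0, 0, 0.08, 0], [0.088, 0, 0, 0.08, 0], [0.088, 0, 0, 0.08, 0], [0.088, 0, 0, 0.044, 0], [0.088, 0, 0, 0, 0], [0.03, 0, 0, 0, 0], [0.03, 0, 0, 0, 0], [0.03, 0, 0, 0, 0], [0.03, 0, 0, 0, 0]]]' 25
python3 -m creep '[[[0.03, 0, 0, 0, 0], [0.03, 0, 0, -0.04, 0], [0.03, 0, 0, -0.08, 0], [0.03, 0, 0, -0.08, 0], [0.03, 0, 0, -0.08, 0], [0.03, 0, 0, 0, 0]]]'
python3 -c "
from h import *
goto(.5348,.1414,.15,-9.5)"
```

```text
time: 4.12
eef_pos: [0.4983, -0.2306, 0.0136]
orientation: [0.002, 0.31, 0.951, -0.0]
contact_force: [0.9, 0.2, 1.5]
grip_width: 0.0637
grip_force: 0.0
time: 4.62
eef_pos: [0.501, -0.2324, 0.1595]
orientation: [0.006, 0.311, 0.95, -0.0]
contact_force: [1.3, -0.9, 0.4]
grip_width: 0.0298
grip_force: 0.0
t 4.62 tcp [ 0.501  -0.2324  0.1595] yang 53.76 shift [0.1938 0.3214 0.0084] turn 1.1041 F [ 1.3 -0.9  0.4]
```

The fingers close slower than I allowed, so the grasp missed. I'll reopen and check the housing.

Scaled: -0.03 m / 0.5 = -0.06.

```bash
python3 -m creep '[[[0.088, 0, 0, -0.06, 0], [0.088, 0, 0, 0, 0], [0.088, 0, 0, 0, 0], [0.088, 0, 0, 0, 0], [0.088, 0, 0, 0, 0], [0.088, 0, 0, 0, 0], [0.088, 0, 0, 0, 0], [0.088, 0, 0, 0, 0], [0.088, 0, 0, 0, 0]]]'
cat >> h.py <<'E'
def rectm(P,k,l):
    q=P[k]; c,s,a=cv2.minAreaRect((q[:,:2]*1000).astype(np.float32)); b=cv2.boxPoints((c,s,a)); e=max((b[1]-b[0],b[2]-b[1]),key=np.linalg.norm)
    print(l,len(q),np.round(c,1),np.round(s,1),np.degrees(np.arctan2(e[1],e[0])).round(1),np.median(q[:,2]).round(4))
E
python3 - <<'E'
from h import *
goto(.4972,-.231,.013,53.3)
p,d,P=cam("wrist"); save("w2",p)
Z=P[...,2]; m=(np.hypot(P[...,0]-.497,P[...,1]+.232)<.07)
rectm(P,m&(Z>.037)&(Z<.0465),"top");rectm(P,m&(Z>.0475)&(Z<.055),"boss")
s=r.state(); print(s["orientation"],s["joint_pos"])
E
```

```text
time: 5.37
eef_pos: [0.4967, -0.2301, 0.1814]
orientation: [-0.0, 0.311, 0.95, -0.0]
contact_force: [-1.0, -0.5, -0.7]
grip_width: 0.0871
grip_force: 0.0
t 5.37 tcp [ 0.4967 -0.2301  0.1814] yang 53.79 shift [-0.001  -0.0004  0.1684] turn 0.0086 F [-1.  -0.5 -0.7]
top 1357 [ 497.1 -231. ] [35.4 49.8] -37.0 0.0439
boss 448 [ 496.9 -231.2] [22.3 22.8] -36.3 0.0502
[-2.29734903e-04  3.10762709e-01  9.50487499e-01 -3.44704072e-05] [ 0.04571104  0.45670327  0.39601985  1.8811941  -0.22860278  0.84834078
  1.49624255]
```

View pics/w2.png

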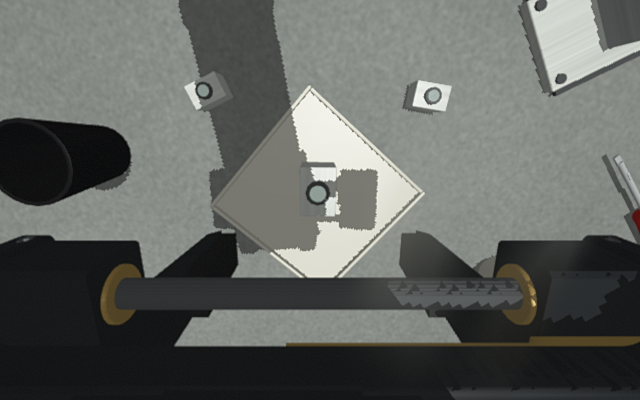

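Housing undisturbed at (318,192). Same descent, with the close given enough time.

Scaled: 0.04 m / 0.5 = 0.08, 0.0095 m / 0.5 = 0.019, 0.008 rad / 6.2832 = 0.0013.

```bash
python3 -m creep '[[[0.088, -0.002, -0.001, 0.08, 0.0013], [0.088, 0, 0, 0.08, 0], [0.088, 0, 0, 0.08, 0], [0.088, 0, 0, 0.08, 0], [0.088, 0, 0, 0.019, 0], [0.03, 0, 0, 0, 0], [0.03, 0, 0, 0, 0], [0.03, 0, 0, 0, 0], [0.03, 0, 0, 0, 0], [0.03, 0, 0, 0, 0]]]' 25
python3 -m creep '[[[0.03, 0, 0, 0, 0], [0.03, 0, 0, 0, 0], [0.03, 0, 0, 0, 0], [0.03, 0, 0, 0, 0], [0.03, 0, 0, 0, 0], [0.03, 0, 0, 0, 0]]]'
```

```text
time: 6.25
eef_pos: [0.4988, -0.2316, 0.0141]
orientation: [0.002, 0.314, 0.949, -0.0]
contact_force: [0.3, -0.6, 0.5]
grip_width: 0.0566
grip_force: 0.0
time: 6.75
eef_pos: [0.4976, -0.2312, 0.0126]
orientation: [0.0, 0.315, 0.949, 0.0]
contact_force: [-0.3, 1.9, 7.2]
grip_width: 0.0359
grip_force: 25.0
```

Scaled: -0.04 m / 0.5 = -0.08, -0.02 m / 0.5 = -0.04.

```bash
python3 -m creep '[[[0.03, 0, 0, -0.04, 0], [0.03, 0, 0, -0.08, 0], [0.03, 0, 0, -0.08, 0], [0.03, 0, 0, -0.08, 0], [0.03, 0, 0, 0, 0], [0.03, 0, 0, 0, 0], [0.03, 0, 0, 0, 0]]]'
python3 -c "
from h import *
goto(.5348,.1414,.15,-9.5)"
```

```text
time: 7.33
eef_pos: [0.4967, -0.2305, 0.1513]
orientation: [-0.001, 0.314, 0.949, 0.0]
contact_force: [-0.4, 0.9, -2.5]
grip_width: 0.0358
grip_force: 25.0
t 7.33 tcp [ 0.4967 -0.2305  0.1513] yang 53.35 shift [0.1915 0.3211 0.0016] turn 1.097 F [-0.4  0.9 -2.5]
```

Scaled: 0.0321 m / 0.5 = 0.0642, 0.0192 m / 0.5 = 0.0384.

```bash
python3 -m creep '[[[0.03, 0.0384, 0.0642, 0, 0], [0.03, 0.0384, 0.0642, 0, 0], [0.03, 0.0384, 0.0642, 0, 0], [0.03, 0.0384, 0.0642, 0, 0], [0.03, 0.0384, 0.0642, 0, 0], [0.03, 0.0384, 0.0642, 0, 0], [0.03, 0.0384, 0.0642, 0, 0], [0.03, 0.0384, 0.0642, 0, 0], [0.03, 0.0384, 0.0642, 0, 0], [0.03, 0.0384, 0.0642, 0, 0]]]'
python3 -m creep '[[[0.03, 0, 0, 0, 0.0175], [0.03, 0, 0, 0, 0.0175], [0.03, 0, 0, 0, 0.0175], [0.03, 0, 0, 0, 0.0175], [0.03, 0, 0, 0, 0.0175], [0.03, 0, 0, 0, 0.0175], [0.03, 0, 0, 0, 0.0175], [0.03, 0, 0, 0, 0.0175], [0.03, 0, 0, 0, 0.0175], [0.03, 0, 0, 0, 0.017]]]'
python3 - <<'E'
from h import *
goto(.5348,.1414,.15,-9.5)
p,d,P=cam("wrist"); save("w3",p); np.save("w3.npy",P)
p,d,P2=cam("top"); np.save("top3.npy",P2)
goto(.5348,.1414,.15,-9.5)
X,Y,Z=np.moveaxis(P,-1,0)
print("range",np.nanpercentile(X,[2,98]),np.nanpercentile(Y,[2,98]))
def f(P,l):
    X,Y,Z=np.moveaxis(P,-1,0)
    a=np.radians(80.5); v=(X-.5487)*np.cos(a)+(Y-.2242)*np.sin(a)+.105; u=(X-.5487)*np.sin(a)-(Y-.2242)*np.cos(a)
    for n,k in(("stop",(abs(u)<.05)&(v<-.005)&(v>-.07)&(Z>.046)&(Z<.057)),("car",(abs(u)<.06)&(v>.06)&(v<.18)&(Z>.042)&(Z<.05)),("bar",(abs(u)<.04)&(abs(v-.105)<.04)&(Z>.073)&(Z<.09)),("held",(abs(u)<.05)&(abs(v-.02)<.03)&(Z>.15)&(Z<.2))):
        if k.sum()>20: rectm(P,k,l+n)
f(P,"wrist ");f(P2,"top ")
E
```

```text
time: 8.17
eef_pos: [0.5334, 0.1425, 0.1499]
orientation: [-0.002, 0.314, 0.949, -0.001]
contact_force: [0.4, -0.8, -1.9]
grip_width: 0.0358
grip_force: 25.0
time: 9.0
eef_pos: [0.5336, 0.1405, 0.1499]
orientation: [-0.0, 0.765, 0.644, -0.002]
contact_force: [-0.9, 0.8, -2.4]
grip_width: 0.0356
grip_force: 25.0
t 9.0 tcp [0.5336 0.1405 0.1499] yang -9.84 shift [ 0.0011  0.0011 -0.0001] turn -0.0059 F [-0.9  0.8 -2.4]
t 9.1 tcp [0.5336 0.1406 0.15  ] yang -9.58 shift [ 0.001  0.001 -0.   ] turn -0.0014 F [-0.4  0.2 -2. ]
range [0.24769957 0.82871409] [0.01821915 0.32142397]
wrist car 6459 [548.8 220.3] [81.6 76.4] 80.2 0.046
wrist bar 1387 [549.6 225.2] [13.9 44. ] -9.8 0.0798
wrist held 10951 [533.8 140.9] [50.7 68.6] -9.7 0.1812
top stop 248 [526.4  89. ] [20.9 60. ] -9.8 0.0505
top car 110 [517.7 235. ] [70.3 26.3] 58.7 0.0444
top held 245 [538.2 125.5] [24.8 50.5] -10.6 0.1782
```

View pics/w3.png

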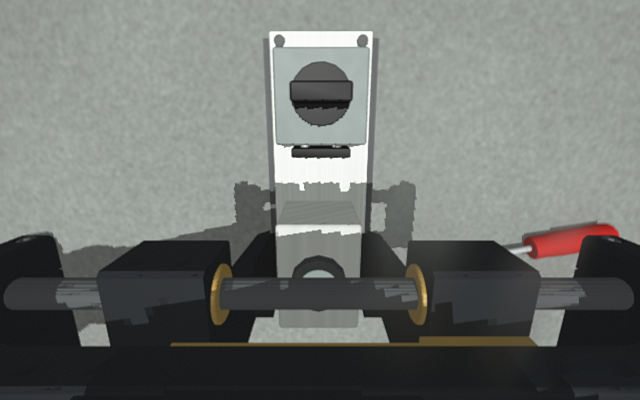

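The picture shows the held housing at (318,270), the pad at (320,152) and the knob bar at (320,90), all in line. Lowering to the nest.

Scaled: 0.035 m / 0.5 = 0.07, 0.02 m / 0.5 = 0.04, 0.004 rad / 6.2832 = 0.0006.

```bash
python3 -m creep '[[[0.03, 0.0028, 0.0032, 0.04, 0.0006], [0.03, 0, 0, 0.07, 0], [0.03, 0, 0, 0.07, 0], [0.03, 0, 0, 0.04, 0], [0.03, 0, 0, 0.024, 0], [0.03, 0, 0, 0, 0]]]'
python3 -c "
from h import *
goto(.5353,.1422,.0206,-9.8)"
```

```text
time: 9.6
eef_pos: [0.5345, 0.1413, 0.0272]
orientation: [-0.001, 0.764, 0.645, -0.003]
contact_force: [0.3, 0.7, -0.7]
grip_width: 0.0358
grip_force: 25.0
t 9.6 tcp [0.5345 0.1413 0.0272] yang -9.63 shift [0.001  0.0007 0.0066] turn 0.0029 F [ 0.3  0.7 -0.7]
```

Scaled: 0.003 m / 0.5 = 0.006, 0.0025 m / 0.5 = 0.005, 0.003 rad / 6.2832 = 0.0005.

```bash
python3 -m creep '[[[0.03, 0.0016, 0.0012, 0.006, 0.0005], [0.03, 0, 0, 0.005, 0], [0.03, 0, 0, 0.002, 0], [0.03, 0, 0, 0, 0], [0.03, 0, 0, 0, 0]]]'
python3 -c "
from h import *
goto(.5353,.1422,.0206,-9.8)"
```

```text
time: 10.02
eef_pos: [0.5381, 0.1431, 0.0245]
orientation: [0.0, 0.765, 0.643, 0.001]
contact_force: [0.3, 0.0, -2.3]
grip_width: 0.036
grip_force: 25.0
t 10.02 tcp [0.5381 0.1431 0.0245] yang -9.9 shift [-0.0014 -0.0026  0.0039] turn -0.0017 F [ 0.3  0.  -2.3]
```

Scaled: 0.0015 m / 0.5 = 0.003.

```bash
for i in 1; do python3 -m creep '[[[0.03, 0, 0, 0, 0], [0.03, 0, 0, 0.003, 0], [0.03, 0, 0, 0, 0]]]'; done
python3 -c "
from h import *
goto(.5353,.1422,.0206,-9.8)"
python3 -m creep '[[[0.03, 0, 0, 0.003, 0], [0.03, 0, 0, 0, 0], [0.03, 0, 0, 0, 0]]]'
python3 -c "
from h import *
goto(.5353,.1422,.0206,-9.8)"
```

```text
time: 10.27
eef_pos: [0.5376, 0.1429, 0.0223]
orientation: [0.0, 0.766, 0.643, 0.0]
contact_force: [-0.7, -0.1, -1.8]
grip_width: 0.0359
grip_force: 25.0
t 10.27 tcp [0.5376 0.1429 0.0223] yang -9.91 shift [-0.0011 -0.0022  0.0017] turn -0.0019 F [-0.7 -0.1 -1.8]
time: 10.52
eef_pos: [0.5376, 0.1428, 0.0207]
orientation: [0.0, 0.766, 0.643, -0.0]
contact_force: [-0.3, -1.0, -1.7]
grip_width: 0.0353
grip_force: 25.0
t 10.52 tcp [0.5376 0.1428 0.0207] yang -9.92 shift [-0.001  -0.0022  0.0001] turn -0.0021 F [-0.3 -1.  -1.7]
```

Scaled: -0.002 m / 0.5 = -0.004, -0.001 m / 0.5 = -0.002.

```bash
python3 -m creep '[[[0.03, -0.002, -0.004, 0.002, 0], [0.03, 0, 0, 0, 0], [0.03, 0, 0, 0, 0]]]'
python3 -m creep '[[[0.03, 0, 0, 0.002, 0], [0.03, 0, 0, 0, 0], [0.03, 0, 0, 0, 0]]]'
python3 -c "
from h import *
goto(.5353,.1422,.0206,-9.8)"
```

```text
time: 10.77
eef_pos: [0.5373, 0.1427, 0.0207]
orientation: [0.001, 0.766, 0.643, 0.002]
contact_force: [3.1, 1.7, 5.4]
grip_width: 0.0357
grip_force: 25.0
time: 11.02
eef_pos: [0.5374, 0.1427, 0.0206]
orientation: [0.0, 0.766, 0.643, 0.002]
contact_force: [-0.2, 0.6, 16.4]
grip_width: 0.0359
grip_force: 25.0
t 11.02 tcp [0.5374 0.1427 0.0206] yang -9.93 shift [-0.0008 -0.0019 -0.    ] turn -0.0023 F [-0.2  0.6 16.4]
```

Seated on the bed (16 N up). Releasing and rising.

Scaled: -0.04 m / 0.5 = -0.08, -0.03 m / 0.5 = -0.06.

```bash
python3 -m creep '[[[0.088, 0, 0, 0, 0], [0.088, 0, 0, 0, 0], [0.088, 0, 0, 0, 0], [0.088, 0, 0, 0, 0], [0.088, 0, 0, 0, 0], [0.088, 0, 0, -0.01, 0], [0.088, 0, 0, -0.06, 0], [0.088, 0, 0, -0.08, 0], [0.088, 0, 0, -0.08, 0], [0.088, 0, 0, -0.04, 0]]]'
python3 -m creep '[[[0.088, 0, 0, 0, -0.0191], [0.088, 0, 0, 0, -0.0191], [0.088, 0, 0, 0, -0.0191], [0.088, 0, 0, 0, -0.0191], [0.088, 0, 0, 0, -0.0191], [0.088, 0, 0, 0, -0.0191], [0.088, 0, 0, 0, -0.0191], [0.088, 0, 0, 0, -0.0191], [0.088, 0, 0, 0, -0.0191], [0.088, 0, 0, 0, -0.0191]]]'
python3 - <<'E'
from h import *
goto(.5496,.2252,.056,80.2)
p,d,P=cam("top"); save("t4",p)
for n in("wrist",):
    p,d,P=cam(n); save("w4",p)
    X,Y,Z=np.moveaxis(P,-1,0)
    for l,z0,z1,c in(("house",.046,.055,(.535,.142)),("boss",.0545,.063,(.535,.142)),("bar",.074,.09,(.549,.225))):
        k=(np.hypot(X-c[0],Y-c[1])<.04)&(Z>z0)&(Z<z1)
        if k.sum()>20: rectm(P,k,l)
E
```

```text
time: 11.85
eef_pos: [0.5372, 0.142, 0.1579]
orientation: [0.001, 0.766, 0.643, 0.002]
contact_force: [1.0, 0.5, 0.3]
grip_width: 0.0881
grip_force: 0.0
time: 12.68
eef_pos: [0.5353, 0.1419, 0.1539]
orientation: [-0.0, 0.266, 0.964, -0.0]
contact_force: [-0.7, -1.5, 0.1]
grip_width: 0.0879
grip_force: 0.0
t 12.68 tcp [0.5353 0.1419 0.1539] yang 59.16 shift [0.0304 0.0788 0.0979] turn -0.3672 F [-0.7 -1.5  0.1]
house 1831 [538.1 149.6] [63.6 36.6] 80.2 0.0519
boss 586 [536.8 142.9] [23. 23.] -86.0 0.0582
bar 1143 [549.1 225.2] [14.5 44.3] -9.6 0.0797
```

View pics/w4.png

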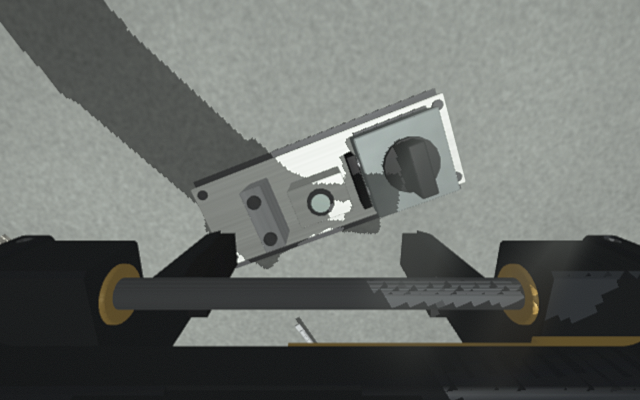

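The housing stands free on the bed (boss at (320,203)), between the stop at (265,215) and the pad at (357,183); the knob bar is at (413,167). Going to the knob with the fingers part closed.

Scaled: 0.0262 m / 0.5 = 0.0524, 0.02 m / 0.5 = 0.04, -0.123 rad / 6.2832 = -0.0196.

```bash
python3 -m creep '[[[0.05, 0.02, 0.0524, 0, 0], [0.05, 0.02, 0.0524, 0, 0], [0.05, 0.02, 0.0524, 0, 0], [0.05, 0, 0, 0, -0.0196], [0.05, 0, 0, 0, -0.0194], [0.05, 0, 0, 0, -0.0194], [0.05, 0, 0, 0.04, 0], [0.05, 0, 0, 0.04, 0], [0.05, 0, 0, 0, 0], [0.05, 0, 0, 0, 0]]]'
python3 -c "
from h import *
goto(.5493,.2252,.057,80.2)"
```

```text
time: 13.62
eef_pos: [0.5497, 0.2245, 0.1132]
orientation: [-0.001, 0.09, 0.996, -0.001]
contact_force: [-0.0, -0.1, 0.7]
grip_width: 0.0498
grip_force: 0.0
t 13.62 tcp [0.5497 0.2245 0.1132] yang 79.7 shift [0.0005 0.0007 0.0562] turn -0.0087 F [-0.  -0.1  0.7]
```

Scaled: 0.025 m / 0.5 = 0.05, 0.02 m / 0.5 = 0.04, -0.009 rad / 6.2832 = -0.0014.

```bash
python3 -m creep '[[[0.05, 0.001, 0.001, 0.05, -0.0014], [0.05, 0, 0, 0.04, 0], [0.05, 0, 0, 0.021, 0], [0.05, 0, 0, 0, 0], [0.0, 0, 0, 0, 0], [0.0, 0, 0, 0, 0], [0.0, 0, 0, 0, 0], [0.0, 0, 0, 0, 0], [0.0, 0, 0, 0, 0], [0.0, 0, 0, 0, 0]]]' 50
python3 -c "
from h import *
goto(.5493,.2252,.057,80.2);s=r.state();print(s['moment'],s['grip_width'],s['grip_force'])"
```

```text
time: 14.45
eef_pos: [0.5503, 0.2248, 0.0588]
orientation: [0.0, 0.084, 0.996, -0.0]
contact_force: [-1.1, 1.5, 5.2]
grip_width: 0.0133
grip_force: 50.0
t 14.45 tcp [0.5503 0.2248 0.0588] yang 80.35 shift [0.0011 0.0002 0.0018] turn 0.0027 F [-1.1  1.5  5.2]
[0.70204216 0.39969633 0.03739831] 0.013335925714847124 50.00275595113635
```

Scaled: -0.0012 m / 0.5 = -0.0024, -0.0011 m / 0.5 = -0.0022, 0.1 rad / 6.2832 = 0.0159.

```bash
python3 -m creep '[[[0, -0.0002, -0.0024, 0, 0.0159], [0, -0.0004, -0.0024, 0, 0.0159], [0, -0.0006, -0.0024, 0, 0.0159], [0, -0.0008, -0.0022, 0, 0.0159], [0, -0.001, -0.0022, 0, 0.0159], [0, -0.0012, -0.002, 0, 0.0159], [0, -0.0014, -0.002, 0, 0.0159], [0, -0.0016, -0.0018, 0, 0.0159], [0, -0.0018, -0.0016, 0, 0.0159], [0, -0.002, -0.0014, 0, 0.0159]]]'
cat >> h.py <<'E'
def knob():
    s=r.state(); q=s["orientation"]; M=Ro.from_quat([q[1],q[2],q[3],q[0]]).as_matrix()
    phi=np.radians(80.35)-np.arctan2(M[1,1],M[0,1]); f=np.radians(80.2); u=np.array([np.cos(f),np.sin(f),0])
    p=s["eef_pos"]; e=np.array([.5503,.2248,p[2]])-.012*phi*u
    print("t",round(s["time"],2),"phi",phi.round(4),"travel",(-(p-[.5503,.2248,0])@u).round(4),"exp",(.012*phi).round(4),"err(tool)",((e-p)@M).round(4),"F",np.round(s["contact_force"],1),"push",round(float(-np.array(s["contact_force"])@-u),1),"M",np.round(s["moment"],3),"g",round(s["grip_width"],4),"z",p[2].round(4))
E
python3 -c "
from h import *
knob()"
```

```text
time: 15.28
eef_pos: [0.5479, 0.2126, 0.0588]
orientation: [-0.0, 0.553, 0.833, -0.001]
contact_force: [-4.2, -3.0, 8.2]
grip_width: 0.0139
grip_force: 50.0
t 15.28 phi 1.0039 travel 0.0125 exp 0.012 err(tool) [ 0.0002  0.0005 -0.    ] F [-4.2 -3.   8.2] push -3.6 M [-0.794  0.898  0.361] g 0.0139 z 0.0588
```

Scaled: -0.0012 m / 0.5 = -0.0024, -0.0011 m / 0.5 = -0.0022, 0.1 rad / 6.2832 = 0.0159.

```bash
python3 -m creep '[[[0, -0.002, -0.0012, 0, 0.0159], [0, -0.0022, -0.001, 0, 0.0159], [0, -0.0022, -0.0008, 0, 0.0159], [0, -0.0024, -0.0006, 0, 0.0159], [0, -0.0024, -0.0002, 0, 0.0159]]]' >/dev/null
python3 -c "
from h import *
knob()"
python3 -m creep '[[[0, -0.0024, 0, 0, 0.0159], [0, -0.0024, 0.0002, 0, 0.0159], [0, -0.0012, 0.0002, 0, 0.008]]]' >/dev/null
python3 -c "
from h import *
knob()"
```

```text
t 15.7 phi 1.5038 travel 0.0186 exp 0.018 err(tool) [ 0.0005  0.0007 -0.    ] F [-6.4 -4.7  9.8] push -5.7 M [-0.784  1.371  0.373] g 0.0135 z 0.0587
t 15.95 phi 1.754 travel 0.0216 exp 0.021 err(tool) [ 0.0007  0.0007 -0.    ] F [-7.5 -4.1 12. ] push -5.4 M [-0.773  1.58   0.363] g 0.0138 z 0.0587
```

Scaled: -0.0008 m / 0.5 = -0.0016, -0.0005 m / 0.5 = -0.001, 0.05 rad / 6.2832 = 0.008.

```bash
python3 -m creep '[[[0, -0.0016, -0.0004, -0.001, 0.008], [0, -0.0016, -0.0002, -0.001, 0.008], [0, -0.0012, 0.0004, 0, 0.008]]]' >/dev/null
python3 -c "
from h import *
knob()"
python3 -m creep '[[[0, -0.0012, 0.0004, 0, 0.008], [0, -0.0012, 0.0004, 0, 0.008]]]' >/dev/null
python3 -c "
from h import *
knob()"
```

```text
t 16.2 phi 1.9012 travel 0.0234 exp 0.0228 err(tool) [ 0.0009  0.0008 -0.    ] F [-3.1 -2.3 -0.2] push -2.8 M [-0.548  0.516  0.325] g 0.0135 z 0.0589
t 16.37 phi 2.0012 travel 0.0246 exp 0.024 err(tool) [ 0.001   0.0007 -0.    ] F [-2.7 -2.4  0.5] push -2.8 M [-0.495  0.612  0.288] g 0.0133 z 0.0589
```

Scaled: -0.0006 m / 0.5 = -0.0012, -0.0005 m / 0.5 = -0.001, 0.05 rad / 6.2832 = 0.008.

```bash
python3 -m creep '[[[0, -0.0012, 0.0004, 0, 0.008], [0, -0.001, 0.0006, 0, 0.008]]]' >/dev/null
python3 -c "
from h import *
knob()"
python3 -m creep '[[[0, -0.001, 0.0006, 0, 0.008]]]' >/dev/null
python3 -c "
from h import *
knob()"
python3 -m creep '[[[0, -0.001, 0.0006, 0, 0.008]]]' >/dev/null
python3 -c "
from h import *
knob()"
```

```text
t 16.53 phi 2.1011 travel 0.0258 exp 0.0252 err(tool) [ 0.0011  0.0007 -0.    ] F [-3.5 -2.   0.5] push -2.5 M [-0.471  0.614  0.367] g 0.0136 z 0.0589
t 16.62 phi 2.1511 travel 0.0263 exp 0.0258 err(tool) [ 0.0011  0.0007 -0.    ] F [-3.7 -1.8  0.5] push -2.4 M [-0.479  0.645  0.39 ] g 0.0137 z 0.0589
t 16.7 phi 2.2011 travel 0.0269 exp 0.0264 err(tool) [ 0.0011  0.0007 -0.    ] F [-2.5 -1.7  0.7] push -2.1 M [-0.423  0.683  0.346] g 0.0135 z 0.0589
```

Scaled: -0.0003 m / 0.5 = -0.0006, 0.0002 m / 0.5 = 0.0004, 0.03 rad / 6.2832 = 0.0048.

```bash
python3 -m creep '[[[0, -0.0006, 0.0004, 0, 0.0048]]]' >/dev/null
python3 -c "
from h import *
knob()"
python3 -m creep '[[[0, -0.0006, 0.0004, 0, 0.0048]]]' >/dev/null
python3 -c "
from h import *
knob()"
python3 -m creep '[[[0, -0.0004, 0.0004, 0, 0.004]]]' >/dev/null
python3 -c "
from h import *
knob()"
python3 - <<'E'
from h import *
for i in range(4):
    p,d,P=cam("top"); print(np.round(r.state()["moment"],3)[2],end=" ")
save("t5",p)
p,d,P=cam("side"); cv2.imwrite("pics/s5.png",cv2.cvtColor(cv2.resize(p[100:210,240:380],None,fx=5,fy=5,interpolation=cv2.INTER_CUBIC),cv2.COLOR_RGB2BGR))
E
```

```text
t 16.78 phi 2.2311 travel 0.0272 exp 0.0268 err(tool) [ 0.0011  0.0007 -0.    ] F [-4.2 -1.7  1.4] push -2.4 M [-0.565  0.83   0.329] g 0.0139 z 0.0589
t 16.87 phi 2.2606 travel 0.0276 exp 0.0271 err(tool) [ 0.0011  0.0007 -0.    ] F [-4.9 -3.2  1.8] push -3.9 M [-0.629  1.026  0.382] g 0.0136 z 0.0589
t 16.95 phi 2.2857 travel 0.0279 exp 0.0274 err(tool) [ 0.0011  0.0006 -0.    ] F [-5.1 -2.7  1.3] push -3.5 M [-0.565  1.091  0.339] g 0.0138 z 0.0589
0.279 0.273 0.263 0.265
```

View pics/s5.png

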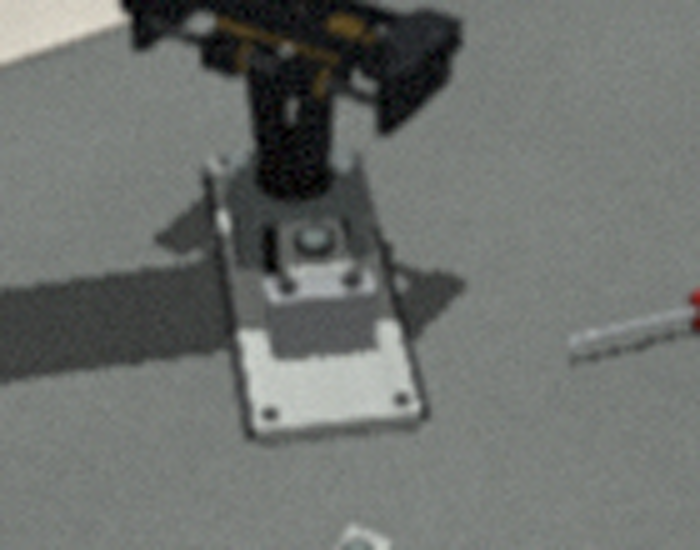

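The side crop shows the housing (boss at (312,238)) close behind the stop at (320,290). Torque while turning is still at the free level, so I'll go on in small steps.

Scaled: -0.0002 m / 0.5 = -0.0004, 0.025 rad / 6.2832 = 0.004.

```bash
K='from h import *
knob()'
python3 -m creep '[[[0, -0.0004, 0.0004, 0, 0.004]]]' >/dev/null; python3 -c "$K"
python3 -m creep '[[[0, -0.0004, 0.0004, 0, 0.004]]]' >/dev/null; python3 -c "$K"
python3 -m creep '[[[0, -0.0004, 0.0004, 0, 0.0032]]]' >/dev/null; python3 -c "$K"
python3 -m creep '[[[0, -0.0004, 0.0004, 0, 0.0032]]]' >/dev/null; python3 -c "$K"
```

```text
t 17.28 phi 2.3093 travel 0.0281 exp 0.0277 err(tool) [ 0.0011  0.0006 -0.    ] F [-5.4 -2.6  0.6] push -3.5 M [-0.622  1.121  0.373] g 0.0138 z 0.0589
t 17.37 phi 2.3354 travel 0.0284 exp 0.028 err(tool) [ 0.0012  0.0007 -0.    ] F [-5.7 -3.8  1.6] push -4.7 M [-0.61   1.215  0.428] g 0.0141 z 0.0589
t 17.45 phi 2.3554 travel 0.0286 exp 0.0283 err(tool) [ 0.0011  0.0007 -0.    ] F [-5.2 -2.7  1.8] push -3.6 M [-0.523  1.145  0.42 ] g 0.0137 z 0.0589
t 17.53 phi 2.375 travel 0.0288 exp 0.0285 err(tool) [ 0.0011  0.0007 -0.    ] F [-4.9 -2.5  2.1] push -3.2 M [-0.503  1.141  0.442] g 0.0135 z 0.0589
```

Scaled: -0.0002 m / 0.5 = -0.0004, 0.02 rad / 6.2832 = 0.0032.

```bash
K='from h import *
knob()'
python3 -m creep '[[[0, -0.0004, 0.0004, 0, 0.0032]]]' >/dev/null; python3 -c "$K"
python3 -m creep '[[[0, -0.0002, 0.0004, 0, 0.0024]]]' >/dev/null; python3 -c "$K"
python3 -m creep '[[[0, -0.0002, 0.0002, 0, 0.0016]]]' >/dev/null; python3 -c "$K"
```

```text
t 17.62 phi 2.3949 travel 0.0291 exp 0.0287 err(tool) [ 0.0012  0.0007 -0.    ] F [-5.3 -2.   2.2] push -2.9 M [-0.497  1.104  0.45 ] g 0.0136 z 0.0588
t 17.7 phi 2.4099 travel 0.0292 exp 0.0289 err(tool) [ 0.0012  0.0007 -0.    ] F [-5.9 -2.2  2.8] push -3.2 M [-0.509  1.212  0.425] g 0.0137 z 0.0588
t 17.78 phi 2.4196 travel 0.0294 exp 0.029 err(tool) [ 0.0012  0.0006 -0.    ] F [-5.8 -1.7  2.9] push -2.6 M [-0.505  1.225  0.473] g 0.0136 z 0.0589
```

Fitting torque against angle puts the contact at about 2.28 rad, which makes the load about 10 N now. Releasing the knob and rising.

Scaled: -0.04 m / 0.5 = -0.08, -0.03 m / 0.5 = -0.06.

```bash
python3 -m creep '[[[0.04, 0, 0, 0, 0], [0.04, 0, 0, 0, 0], [0.04, 0, 0, 0, 0], [0.04, 0, 0, 0, 0], [0.04, 0, 0, 0, 0], [0.04, 0, 0, -0.02, 0], [0.04, 0, 0, -0.06, 0], [0.04, 0, 0, -0.08, 0], [0.04, 0, 0, -0.08, 0], [0.04, 0, 0, 0, 0]]]'
python3 - <<'E'
from h import *
p,d,P=cam("wrist"); save("w6",p)
X,Y,Z=np.moveaxis(P,-1,0)
a=np.radians(80.2); v=(X-.5493)*np.cos(a)+(Y-.2252)*np.sin(a)+.105; u=(X-.5493)*np.sin(a)-(Y-.2252)*np.cos(a)
for l,k in(("bar",(abs(u)<.03)&(abs(v-.076)<.03)&(Z>.074)&(Z<.09)),("boss",(abs(u)<.02)&(abs(v)<.03)&(Z>.0545)&(Z<.063)),("top+stop",(abs(u)<.04)&(abs(v)<.05)&(Z>.047)&(Z<.054))):
    if k.sum()>20:
        rectm(P,k,l); print(" fixture u,v range",u[k].min().round(4),u[k].max().round(4),v[k].min().round(4),v[k].max().round(4))
E
```

```text
time: 18.62
eef_pos: [0.5499, 0.1963, 0.1868]
orientation: [-0.0, 0.962, 0.273, 0.005]
contact_force: [0.9, 0.4, -0.4]
grip_width: 0.04
grip_force: 0.0
bar 739 [545.1 197.2] [43.3 13.5] 31.7 0.0799
 fixture u,v range -0.0188 0.0204 0.0573 0.0952
boss 22 [544.1 110.9] [43.7  6.4] 87.0 0.0562
 fixture u,v range 0.0085 0.0197 -0.0299 0.0128
top+stop 975 [531.1 125.9] [91.2 71.1] 78.1 0.0518
 fixture u,v range -0.0351 0.0361 -0.0422 0.0498
```

View pics/w6.png

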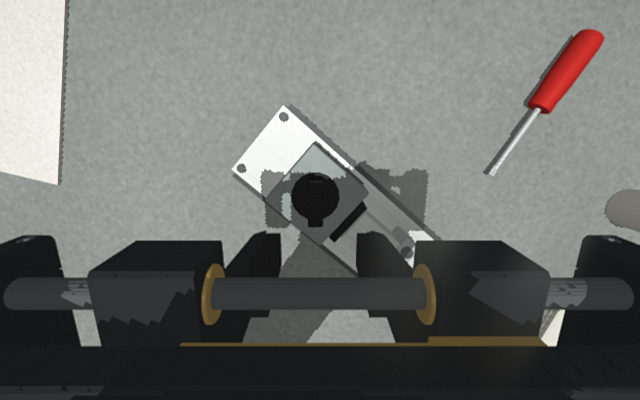

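The wrist picture shows the fingers clear, and the bar at (315,200) is turned 138.6° (2.42 rad), which matches the winding. The pad at (348,222) is against the housing (boss at (405,248)). Handing in.

```bash
python3 -c "
from bench import r
print(r.hand_in())"
```

```text
the job is handed in; nothing more can be done
None
```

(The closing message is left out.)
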